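# Index a flat-edged cover plate in the drilling nest

## Task

The round alloy cover plate lies loose in the drilling nest with its flat edge facing the wrong way. Without lifting it out, turn it by fingertip until the flat lies against the nest's alignment bar, press it home against the bar with a light steady push for a moment (a firm touch of the finger, no ramming), then set the loose dowel pin upright through the plate's pin hole down to the bottom of the nest's hole and let go. Leave the calliper, grease pot, marker and hex key where they are.

Things in the scene. Friction and masses are not known exactly. Their poses are not given: they have to be found in the camera images.
- nest: Drilling nest fixed to the bench: dark steel base 196 x 196 x 18 mm, its top face 18 mm above the bench. Origin: underside of the base, below the point where the plate's centre lies when home. +x points to the alignment bar, y along the bar, z up. The fences round the plate stand 16 mm above the base, the bar 20 mm
- nest_play (a point): point on the base's top face at nest (0, 0), nest axes. Two steel cheeks, 16 mm high, from x = -60 to 43 mm, have hollow faces bored to the plate's rim, 152 mm apart in the middle; the rear (-x) side is open, 116 mm wide, so the rim can be pushed there. Between them the plate turns freely and slides 1 mm either way in y; its centre in x from -12 mm to -6 (rim on the bar) or 0 (flat on the bar)
- bar: Rigid steel alignment bar screwed on the base, 24 x 130 x 20 mm. Origin: foot of its face towards the plate, at nest x = 69 mm, 18 mm above the bench; axes as the nest's. The flat must lie on this face, pressed with about 10 N for half a second: under 4 N on the bar is not pressed home, over 30 N is rammed
- bar_face (a point): middle of the bar's face, 7 mm above the base (half the plate's thickness); axes as the nest's
- nest_hole (a point): mouth of the blind hole in the base, 23 mm wide and 12 mm deep, its edge chamfered by 2 mm, at nest x = -45 mm, y = 0, on the base's top face
- plate: Loose cover plate of light alloy, 150 mm in diameter, 14 mm thick, 0.4 to 0.8 kg, oiled (friction 0.15 on the nest; fingertips still grip its rim), lying flat on the base. Origin: centre of its underside; +x points to its one flat edge (69 mm from the centre, 59 mm long), z up. Low hub in the middle, 37 mm wide, 3 mm high. Two kidney-shaped windows go right through it
- plate_flat (a point): middle of the plate's flat edge, half-way up; same axes as the plate
- plate_hole (a point): the plate's pin hole, 23 mm wide, right through, its edge lightly chamfered, 45 mm from the centre opposite the flat; the point is the centre of its upper mouth
- window_left (a point): middle of the kidney window on the plate's +y side, half-way up the plate, same axes as the plate. The window runs from 22 to 61 mm radius and from +50 to +130 degrees round the plate's centre from its +x; its two ends are radial walls that closed fingertips in the window can push
- window_right (a point): middle of the like window on the plate's -y side (22 to 61 mm radius, -50 to -130 degrees), half-way up the plate
- pin_center (a point): plain steel dowel pin, 21 mm thick and 42 mm long, 0.11 kg, standing upright on the bench at the start; the point is its centre. When it is fully in, its lower end is 12 mm below the base's top face and 16 mm of it stands above the plate, so its centre is 27 mm above the bench
- calliper: digital calliper lying on the bench near the robot, 235 x 74 x 20 mm; leave alone
- grease_pot: grease pot with a lid, 63 mm wide, 54 mm high, behind the nest; leave alone
- marker: paint marker, 123 x 12 mm, lying on the white cloth beyond the long shaft; leave alone
- hex_key: black hex key, 165 x 50 x 8 mm, lying beyond the long shaft; leave alone

How it is judged:
By the outcome, as a careful person would: the job done as asked, in the order asked, and still so for the second after the job is handed in, with the robot touching nothing.
It also fails if it takes over 72 s, if anything falls off the work surface, if the arm or the gripper's body presses on something with over 40 N, if the wrist force passes 120 N, or if a joint passes its speed limit or range.

## Robot

A 6-joint arm with a two-finger parallel gripper is mounted at the origin on a cart in front of the work surface, level with it; the furniture and walls round the work are solid. World frame = base frame: x ahead of the robot, y to its left, z up, the work surface at z = 0. Lengths are in m, angles in rad, forces in N, time in s.
With the tool pointing down it reaches from about 0.3 to 0.875 m from the base axis. Payload 6.4 kg.
Tool frame: the origin (TCP) lies where the fingers leave the gripper's body, on its centre line; the fingertips stand 73 mm ahead of it and the grasp point (between the pads) lies 54 mm ahead of it; z points along the fingers, y is the direction in which the jaws open and shut (so a half turn about z gives the same grasp; the last joint's range is limited). The gripper opens to 85 mm and grips with 20 to 120 N. Pads are 22 mm wide; open, the fingers measure 114 mm over their backs; the gripper's body (76 mm by 85 mm) begins 54 mm behind the grasp point. The pads swing forward as they close: fully open they stand 13 mm farther back than shut.
Start: joints at [-1.355, 0.181, 1.607, -0, 1.354, -0.206], TCP at [0.235, -0.525, 0.304] pointing down, gripper open.
Joint ranges: [-2.99, 2.99], [-0.89, 2.07], [0.3, 2.58], [-1.14, 4.28], [0, 2.63], [-3.12, 3.12]. Speed limits (rad/s): [2.57, 2.57, 3.01, 3.14, 3.14, 3.14].

## Interface

Orientations are given as [roll, pitch, yaw] about the fixed x, y, z axes, in that order (R = Rz(yaw) Ry(pitch) Rx(roll)).
In Python, from bench import get_obs, snapshot, get_calibration, close_job gives the robot as it stands.
- The arm moves only by the tool servo_tool, never from a script. Its arguments are lists of equal length, an entry for each row: "linear": the shift along the tool's x, y, z in mm, a list of three; "spin": the turn about the tool's z in rad. In form: {"linear": [[x, y, z], ...], "spin": [spin, ...]}. A call has 1 to 12 rows; each row shifts and turns the commanded pose from where the row before left it, along the tool's axes as they then stand; what a row does not reach is not made up. A row lasts 1/8 s, in which the tool goes at most 62.5 mm and 10.7 degrees, less where a joint would pass 70% of its speed; a pose out of reach is approached as far as the arm can. A call is refused whole if a number of a shift passes 62.5 or a number of a turn 0.188, either way. A call with a gripper value outside its range is refused whole. "jaw" is the finger opening in mm, from 0 to 85.4, set as the call begins (left out, the last holds). The fingers move at their own pace and stop on an object; "squeeze" is the grip in N (left out, the last holds). Time passes only in rows, so rows that do not move let the fingers close. It gives the time, the measured TCP pose, the force and the opening at its end, in the units of the state.
- get_obs(): the state, without advancing time (a new reading comes with each control period).
- snapshot(name): name is "scene" or "top" or "wrist"; returns (picture, depth): 384x512x3 uint8, blue, green, red; 384x512 float32, m along the optical axis (not along the pixel's ray), 0 where there is no reading.
- get_calibration(name): a dict with "fx", "fy", "cx", "cy" (pixels), "R" (3x3) and "t" (3): a world point X has camera coordinates R X + t. Camera axes: x right, y down, z forward; pixel columns grow to the right and rows downward; lengths in m; the calibration is good to about 2 mm. A picture is of the moment at which its call begins: read the wrist's pose just before it. get_calibration takes no time and is no camera call; for the wrist camera it gives the pose at the moment of the call.
- close_job(): hands the job in, once; it reports no verdict.
The state is a dict: "clock": time; "joint_pos": joint angles; "qd": joint speeds; "tau": joint torques, N m; "position": TCP position; "ee_rot": TCP orientation; "force": force on the tool from outside, world axes, zero at the start; "ft_torque": the same for the moment, N m; "grip_width": opening from 0.0 (shut) to 1.0 (fully open).
Only numpy, scipy, OpenCV 4.12 (cv2) and the standard library are available. Lean on these libraries where they do the work, as an engineer would, in place of code of your own. Each camera call takes 0.05 s, during which the arm holds its last target.

## Working session

There is one attempt and no reset: what is moved stays moved. The work goes in short steps, Python scripts to look and compute and a tool call to move; the robot and the scene stay as the last step left them, time stands still between calls to the robot, and variables do not carry over. Pictures are saved under pics/ and viewed, and the job is handed in when it is done.

Besides the shell and the picture viewer there is one more tool, called after "Emit:" as a command line: name --pt "numbers of a row" for each row, then --argument value for the rest. servo_tool: Moves the arm, as the interface text tells. Its arguments: {"type":"object","properties":{"linear":{"type":"array"},"spin":{"type":"array"},"jaw":{"type":"number"},"squeeze":{"type":"number"}},"required":["linear","spin"]}

```bash
mkdir -p pics; ls
python3 - <<'E'
from bench import *
import cv2,numpy as np
print(get_obs())
for n in("top","scene","wrist"):
    c=get_calibration(n); p,d=snapshot(n); cv2.imwrite(f"pics/{n}0.png",p); np.savez(f"{n}0.npz",p=p,d=d,R=c["R"],t=c["t"],K=[c["fx"],c["fy"],c["cx"],c["cy"]])
    print(n,c)
E
```

```text
pics
{'clock': 0.0, 'joint_pos': array([-1.35531136e+00,  1.81535814e-01,  1.60803508e+00,  1.33557786e-05,
        1.35380337e+00, -2.06308374e-01]), 'qd': array([0.00127544, 0.00068088, 0.00151902, 0.00057058, 0.00047612,
       0.00088858]), 'tau': array([-1.36330498e-03, -4.44872725e+01, -3.51343131e+01, -3.29919594e-04,
        9.14947770e-03,  3.46860546e-06]), 'position': array([ 0.23532198, -0.52415956,  0.3029739 ]), 'ee_rot': array([-3.13985149e+00, -3.77720799e-04,  4.21790129e-01]), 'force': array([-0.29699144, -0.6331283 ,  0.70629783]), 'ft_torque': array([-0.00550751,  0.01124801, -0.04659773]), 'grip_width': 1.0033991011570542}
top {'fx': 417.88312133186906, 'fy': 417.88312133186906, 'cx': 262.4476352767283, 'cy': 191.5340504335822, 'R': array([[-0.01079385, -0.99970486,  0.02176425],
       [-0.9947385 ,  0.00851762, -0.10209195],
       [ 0.10187644, -0.0227517 , -0.99453685]]), 't': array([0.02632966, 0.56340277, 1.01470335])}
scene {'fx': 456.1896653489576, 'fy': 456.1896653489576, 'cx': 252.49227932092884, 'cy': 191.59214795473477, 'R': array([[ 0.65228978, -0.75768605, -0.02073385],
       [-0.5499317 , -0.45425538, -0.700876  ],
       [ 0.52162551,  0.46857645, -0.71298172]]), 't': array([-0.3370257 ,  0.34280059,  1.08349155])}
wrist {'fx': 277.3933311669436, 'fy': 277.3933311669436, 'cx': 254.32529672784202, 'cy': 192.44058838780592, 'R': array([[ 0.40966468, -0.91223489, -0.00153535],
       [-0.86189517, -0.38760849,  0.32695009],
       [-0.29885039, -0.13261659, -0.94504036]]), 't': array([-0.57446014, -0.04308295,  0.38100756])}
```

View pics/top0.png

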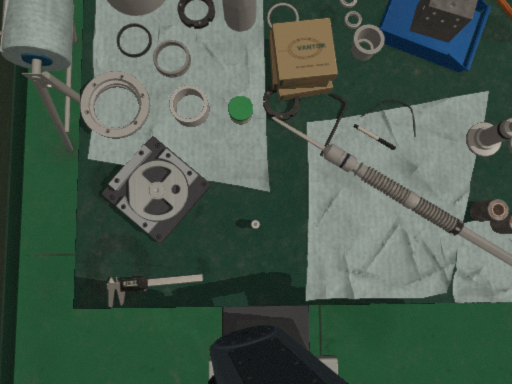

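View pics/scene0.png

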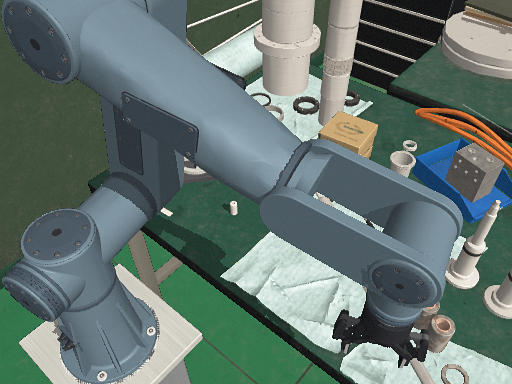

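View pics/wrist0.png

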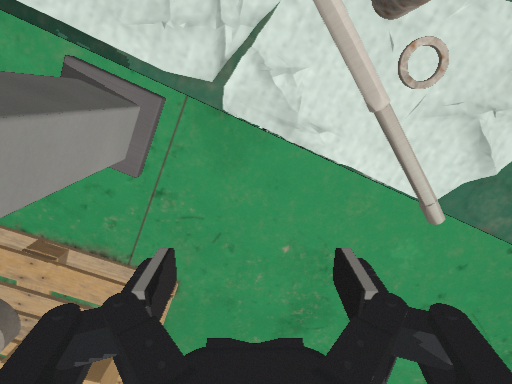

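```bash
cat > h.py <<'E'
import numpy as np,cv2
def load(f):
    z=np.load(f); return z['p'],z['d'],z['R'],z['t'],z['K']
def atz(u,v,z,R,t,K):
    r=R.T@np.array([(u-K[2])/K[0],(v-K[3])/K[1],1.]); o=-R.T@t
    return o+r*(z-o[2])/r[2]
def pj(X,R,t,K):
    c=R@np.asarray(X)+t; return np.array([K[0]*c[0]/c[2]+K[2],K[1]*c[1]/c[2]+K[3]])
E
python3 - <<'E'
from h import *
p,d,R,t,K=load('top0.npz')
c=p[130:250,90:280]; cv2.imwrite('pics/top_z.png',cv2.resize(c,None,fx=4.2,fy=4.2,interpolation=cv2.INTER_CUBIC))
for u,v in((255,224),(155,190),(153,142),(208,185)):
    print(d[v,u],atz(u,v,0.032,R,t,K))
E
```

```text
1.0298986 [0.48290673 0.0402032  0.032     ]
1.030568 [0.56937261 0.28692243 0.032     ]
1.0565828 [0.69032024 0.29375587 0.032     ]
1.0507065 [0.58075914 0.15611277 0.032     ]
```

View pics/top_z.png

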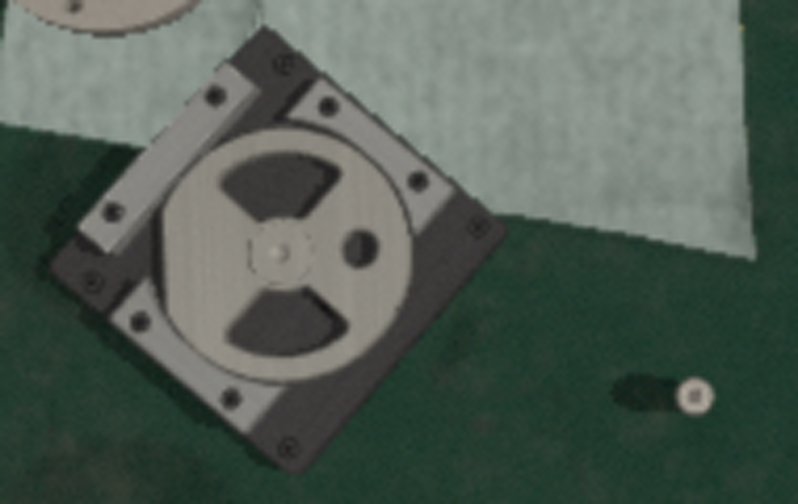

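```bash
cat >> h.py <<'E'
from scipy.spatial.transform import Rotation as Ro
def Rt(rpy): return Ro.from_euler('xyz',rpy).as_matrix()
E
python3 - <<'E'
from h import *
p,d,R,t,K=load('top0.npz')
f=lambda a,b,z:atz(90+(a+.5)/4.2-.5,130+(b+.5)/4.2-.5,z,R,t,K)
C=[f(*q,.018) for q in((262,28),(505,230),(297,470),(50,268))]
print(np.round(C,4))
# bar top edges z=.038
b1=[f(228,65,.038),f(80,228,.038)];b2=[f(258,90,.038),f(113,252,.038)]
for b in(b1,b2):
    e=b[0]-b[1];print('bar',np.hypot(*e[:2]),np.degrees(np.arctan2(e[1],e[0])))
for i in range(4):
    e=C[i]-C[(i+1)%4];print(np.hypot(*e[:2]),np.degrees(np.arctan2(e[1],e[0])))
print('ctr',np.mean(C,0),'hole',f(360,249,.032),'hub',f(280,253,.035),'pin',f(695,397,.042))
w=load('wrist0.npz'); 
T=np.array([.2353,-.5242,.303]); RT=Rt([-3.13985,-.00038,.42179])
o=-w[2].T@w[3]; print('cam in tool',RT.T@(o-T), 'cam axes in tool',(RT.T@w[2].T).round(3))
E
```

```text
[[0.7083 0.2999 0.018 ]
 [0.584  0.153  0.018 ]
 [0.4423 0.2751 0.018 ]
 [0.5634 0.423  0.018 ]]
bar 0.1281901294034599 -41.15938671116083
bar 0.12648939490190345 -40.861450083653025
0.1924609898162426 49.7674503082358
0.18700219916261154 -40.775421378116164
0.19114543061774994 -129.2919386426524
0.19013214028989675 139.6377251008201
ctr [0.5744949  0.28774072 0.018     ] hole [0.57167776 0.23683963 0.032     ] hub [0.5693755  0.28306849 0.035     ] pin [0.48230905 0.04001625 0.042     ]
cam in tool [ 0.08397961  0.00029828 -0.07024022] cam axes in tool [[ 0.    -0.945 -0.327]
 [ 1.     0.     0.   ]
 [-0.    -0.327  0.945]]
```

```bash
cat >> h.py <<'E'
def plan(P,n,yaw_target=None,lift=0):
    """rows from current measured pose to world P, tool down"""
    from bench import get_obs
    o=get_obs(); p=np.array(o['position']); y=o['ee_rot'][2]
    yt=y if yaw_target is None else yaw_target
    dy=(yt-y+np.pi)%(2*np.pi)-np.pi
    s=round(-dy/n,3); step=(np.asarray(P)-p)/n
    L=[]
    for i in range(n):
        yy=y-s*i
        M=Rt([np.pi,0,yy]); L.append([round(float(v),1) for v in M.T@step*1000])
    print('from',p.round(4),round(float(y),4)); 
    for i in range(0,n,12): print(L[i:i+12]); print([s]*len(L[i:i+12]))
E
python3 - <<'E'
from h import *
plan([.55,.22,.30],16,np.radians(93))
E
```

```text
from [ 0.2353 -0.5243  0.3032] 0.4217
[[37.0, -34.4, 0.2], [39.5, -31.5, 0.2], [41.7, -28.5, 0.2], [43.7, -25.3, 0.2], [45.5, -21.9, 0.2], [47.0, -18.5, 0.2], [48.3, -14.9, 0.2], [49.2, -11.2, 0.2], [49.9, -7.5, 0.2], [50.4, -3.7, 0.2], [50.5, 0.0, 0.2], [50.4, 3.8, 0.2]]
[np.float64(-0.075), np.float64(-0.075), np.float64(-0.075), np.float64(-0.075), np.float64(-0.075), np.float64(-0.075), np.float64(-0.075), np.float64(-0.075), np.float64(-0.075), np.float64(-0.075), np.float64(-0.075), np.float64(-0.075)]
[[49.9, 7.6, 0.2], [49.2, 11.3, 0.2], [48.2, 15.0, 0.2], [47.0, 18.5, 0.2]]
[np.float64(-0.075), np.float64(-0.075), np.float64(-0.075), np.float64(-0.075)]
```

Emit:
servo_tool --pt "37 -34.4 0" --pt "39.5 -31.5 0" --pt "41.7 -28.5 0" --pt "43.7 -25.3 0" --pt "45.5 -21.9 0" --pt "47 -18.5 0" --pt "48.3 -14.9 0" --pt "49.2 -11.2 0" --pt "49.9 -7.5 0" --pt "50.4 -3.7 0" --pt "50.5 0 0" --pt "50.4 3.8 0" --spin '[-0.075,-0.075,-0.075,-0.075,-0.075,-0.075,-0.075,-0.075,-0.075,-0.075,-0.075,-0.075]'

```text
clock: 1.65
position: [0.4717, 0.0354, 0.3039]
ee_rot: [3.141, 0.0, 1.324]
force: [0.6, -0.3, -0.6]
grip_width: 0.994
```

Emit:
servo_tool --pt "49.9 7.6 0" --pt "49.2 11.3 0" --pt "48.2 15 0" --pt "47 18.5 0" --pt "0 0 0" --pt "0 0 0" --spin '[-0.075,-0.075,-0.075,-0.075,0,0]'

```text
clock: 2.4
position: [0.5496, 0.2196, 0.3032]
ee_rot: [-3.14, 0.001, 1.622]
force: [-0.5, -0.0, -0.7]
grip_width: 0.998
```

```bash
cat >> h.py <<'E'
def shot(n,tag):
    from bench import get_calibration,snapshot,get_obs
    o=get_obs(); c=get_calibration(n); p,d=snapshot(n); cv2.imwrite(f"pics/{tag}.png",p)
    np.savez(f"{tag}.npz",p=p,d=d,R=c["R"],t=c["t"],K=[c["fx"],c["fy"],c["cx"],c["cy"]])
    print(o['clock'],o['position'].round(4),o['ee_rot'].round(4),o['force'].round(1),o['joint_pos'].round(2),round(o['grip_width'],3)); return p,d,c["R"],c["t"],[c["fx"],c["fy"],c["cx"],c["cy"]]
E
python3 -c "
from h import *
shot('wrist','w1')"
```

```text
2.4 [0.5496 0.2196 0.3032] [-3.1402e+00  5.0000e-04  1.6220e+00] [-0.5 -0.  -0.7] [ 0.18  0.22  1.56 -0.    1.36  0.13] 0.998
```

View pics/w1.png

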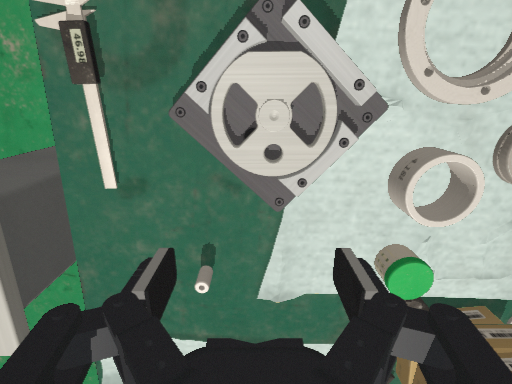

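Run:
```python
from h import *
p,d,R,t,K=load('w1.npz')
c=p[0:215,160:400]; cv2.imwrite('pics/w1z.png',cv2.resize(c,None,fx=2.75,fy=2.75,interpolation=cv2.INTER_CUBIC)[:600])
def rectify(p,R,t,K,z,c,S,ppm,name):
    # orthographic at height z, image up=+x? use x right, y up
    n=int(S*ppm); H=[]
    src=np.float32([[0,0],[n,0],[n,n],[0,n]]); X=[[c[0]-S/2,c[1]+S/2],[c[0]+S/2,c[1]+S/2],[c[0]+S/2,c[1]-S/2],[c[0]-S/2,c[1]-S/2]]
    dst=np.float32([pj([*x,z],R,t,K) for x in X])
    M=cv2.getPerspectiveTransform(src,dst)
    im=cv2.warpPerspective(p,M,(n,n),flags=cv2.INTER_CUBIC|cv2.WARP_INVERSE_MAP); cv2.imwrite(name,im)
rectify(p,R,t,K,.032,(.57,.285),.3,2000,'pics/w1r.png')
```

```text
(no output)
```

View pics/w1r.png

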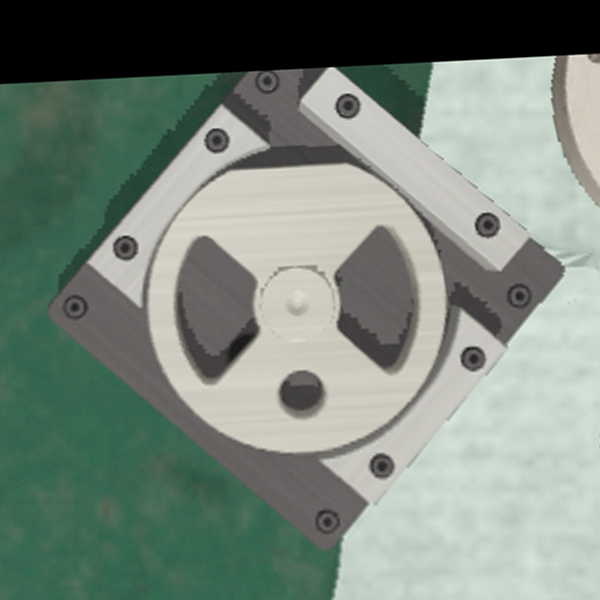

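```bash
cat >> h.py <<'E'
def rz(a,b,z,cam,c=(.57,.285),S=.3,ppm=2000,z0=.032):
    R,t,K=cam; X=[c[0]-S/2+a/ppm,c[1]+S/2-b/ppm,z0]; u=pj(X,R,t,K); return atz(*u,z,R,t,K)
E
python3 - <<'E'
from h import *
p,*cam=load('w1.npz')
Q=np.array([rz(a,b,.018,cam) for a,b in((267,81),(519,295),(327,521),(75,307))])
print(Q.round(4),Q.mean(0))
for i in range(4):
    e=Q[i]-Q[(i+1)%4];print(np.hypot(*e[:2]),np.degrees(np.arctan2(e[1],e[0]))%90)
# plate via ring fit
g=cv2.cvtColor(p,cv2.COLOR_BGR2GRAY)
print('pin top',atz(202,288,.042,*cam),'foot',atz(207,262,0,*cam))
d=p
E
```

```text
Traceback (most recent call last):
  File "h.py", line 30, in rz
    R,t,K=cam; X=[c[0]-S/2+a/ppm,c[1]+S/2-b/ppm,z0]; u=pj(X,R,t,K); return atz(*u,z,R,t,K)
    ^^^^^
ValueError: too many values to unpack (expected 3)
```

Run:
```python
from h import *
p,d,*cam=load('w1.npz')
Q=np.array([rz(a,b,.018,cam) for a,b in((267,81),(519,295),(327,521),(75,307))])
print(Q.round(4),Q.mean(0))
for i in range(4):
    e=Q[i]-Q[(i+1)%4];print(np.hypot(*e[:2]),np.degrees(np.arctan2(e[1],e[0]))%90)
print('pin top',atz(202,288,.042,*cam))
print(d[115,273],d[288,202])
```

```text
[[0.5538 0.3982 0.018 ]
 [0.685  0.2868 0.018 ]
 [0.5851 0.1692 0.018 ]
 [0.4539 0.2806 0.018 ]] [0.56946098 0.28372152 0.018     ]
0.17208222322515018 49.6618730952388
0.15435445119888977 49.65018484988626
0.1720822232251502 49.66187309523882
0.15435445119888982 49.650184849886216
pin top [0.4828301  0.03974199 0.042     ]
0.3280332 0.40113798
```

Run:
```python
from h import *
p,d,*cam=load('w1.npz')
th=np.radians(49.6); n=np.array([np.cos(th),np.sin(th)]); m=np.array([-n[1],n[0]])
def rep(k,a,b,z):
    X=rz(a,b,z,cam)[:2]; print(k,X.round(4),'n',round(X@n*1000,1),'m',round(X@m*1000,1))
for q in((300,103),(500,270)): rep('bar front top',*q,.038)
for q in((332,67),(530,237)): rep('bar back top',*q,.038)
for q in((347,105),(487,225)): rep('bar screw',*q,.038)
for q in((217,140),(126,247),(473,358),(382,466)): rep('cheek screw',*q,.034)
for q in((222,105),(140,305),(463,308),(325,462)): rep('cheek ends',*q,.034)
for q in((49,311),(335,551),(566,266)): rep('base corners',*q,.018)
rep('plate ctr',298,305.5,.032); rep('hub',297,303,.035);rep('hole',302,391,.032)
c=p[20:190,195:360]; cv2.imwrite('pics/w1c.png',cv2.resize(c,None,fx=3.5,fy=3.5,interpolation=cv2.INTER_CUBIC))
```

```text
bar front top [0.5696 0.3821] n 660.1 m -186.1
bar front top [0.6678 0.3001] n 661.3 m -314.1
bar back top [0.5853 0.3998] n 683.8 m -186.6
bar back top [0.6825 0.3163] n 683.2 m -314.8
bar screw [0.5926 0.3811] n 674.3 m -204.3
bar screw [0.6614 0.3222] n 674.0 m -294.9
cheek screw [0.5286 0.3646] n 620.3 m -166.2
cheek screw [0.4834 0.3115] n 550.5 m -166.2
cheek screw [0.6558 0.2563] n 620.2 m -333.4
cheek screw [0.6106 0.2026] n 550.0 m -333.7
cheek ends [0.5311 0.382 ] n 635.1 m -156.8
cheek ends [0.4903 0.2826] n 533.0 m -190.2
cheek ends [0.6509 0.2811] n 635.9 m -313.5
cheek ends [0.5823 0.2046] n 533.2 m -310.8
base corners [0.4404 0.2785] n 497.5 m -154.9
base corners [0.5892 0.1536] n 498.9 m -349.2
base corners [0.7095 0.3019] n 689.8 m -344.6
plate ctr [0.569  0.2823] n 583.7 m -250.4
hub [0.5683 0.2837] n 584.4 m -248.9
hole [0.571  0.2395] n 552.5 m -279.6
```

View pics/w1c.png

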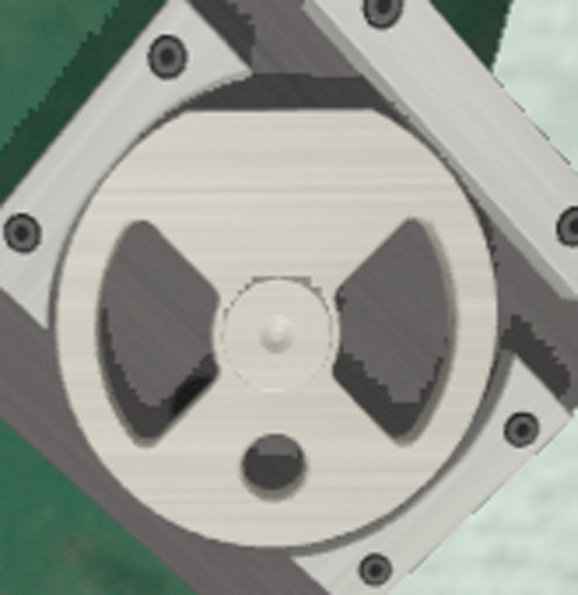

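Run:
```python
from h import *
plan([.5688,.2828,.125],7,np.radians(92.6))
```

```text
from [0.5496 0.2191 0.3035] 1.6211
[[8.9, 3.2, 25.5], [9.0, 3.2, 25.5], [9.0, 3.2, 25.5], [9.0, 3.2, 25.5], [9.0, 3.2, 25.5], [9.0, 3.2, 25.5], [9.0, 3.1, 25.5]]
[np.float64(0.001), np.float64(0.001), np.float64(0.001), np.float64(0.001), np.float64(0.001), np.float64(0.001), np.float64(0.001)]
```

Emit:
servo_tool --pt "9 3.2 25.5" --pt "9 3.2 25.5" --pt "9 3.2 25.5" --pt "9 3.2 25.5" --pt "9 3.2 25.5" --pt "9 3.2 25.5" --pt "9 3.2 25.5" --pt "0 0 0" --pt "0 0 0" --spin '[0.001,0.001,0.001,0.001,0.001,0.001,0.001,0,0]' --jaw 66 --squeeze 20

```text
clock: 3.58
position: [0.5698, 0.2828, 0.1265]
ee_rot: [3.141, -0.0, 1.614]
force: [-0.6, 0.5, 0.6]
grip_width: 0.771
```

```bash
python3 -c "
from h import *
shot('wrist','w2')"
```

```text
3.575 [0.5698 0.2828 0.1265] [ 3.1406e+00 -1.0000e-04  1.6137e+00] [-0.6  0.5  0.6] [ 0.27  0.51  1.56 -0.    1.07  0.23] 0.771
```

View pics/w2.png

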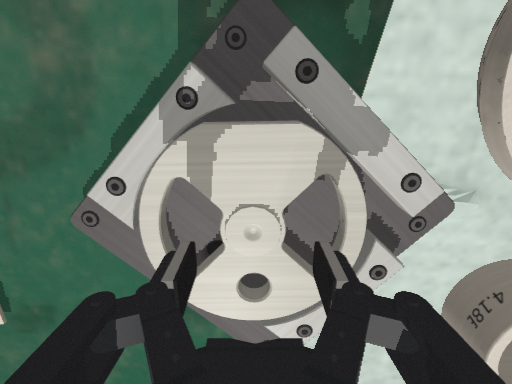

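Run:
```python
from h import *
p,d,*cam=load('w2.npz')
print('hub',atz(252.5,233,.036,*cam),'hole',atz(254.5,289,.032,*cam))
RT=Rt([3.1406,0,1.6137]);T=np.array([.5698,.2828,.1265])
for x in(-11,11):
  for y in (-47,-33,33,47):
    print(x,y,pj(T+RT@np.array([x,y,66.6])/1000,*cam).round(0),pj([*(T+RT@np.array([x,y,66.6])/1000)[:2],.032],*cam).round(0))
```

```text
hub [0.56840989 0.28344404 0.036     ] hole [0.57173164 0.23688654 0.032     ]
-11 -47 [173. 270.] [185. 246.]
-11 -33 [198. 270.] [206. 246.]
-11 33 [312. 270.] [304. 246.]
-11 47 [336. 270.] [324. 246.]
11 -47 [170. 236.] [182. 216.]
11 -33 [195. 236.] [204. 216.]
11 33 [315. 236.] [306. 216.]
11 47 [340. 236.] [327. 216.]
```

Emit:
servo_tool --pt "0 -1 10" --pt "0 0 10" --pt "0 0 8" --pt "0 0 5" --pt "0 0 4" --pt "0 0 0" --pt "0 0 0" --spin '[0,0,0,0,0,0,0]'

```text
clock: 4.5
position: [0.5685, 0.2838, 0.0887]
ee_rot: [3.141, -0.0, 1.615]
force: [-0.2, 0.1, -0.5]
grip_width: 0.773
```

Emit:
servo_tool --pt "0 0 0" --pt "0 0 0" --pt "0 0 0" --pt "0 0 0" --pt "0 0 0" --pt "0 0 0" --pt "0 0 0" --pt "0 0 0" --pt "0 0 0" --pt "0 0 0" --pt "0 0 0" --pt "0 0 0" --spin '[0.07,0.07,0.07,0.07,0.07,0.06,0.06,0.06,0.06,0.06,0.06,0]'

```text
clock: 6.0
position: [0.5685, 0.2837, 0.0888]
ee_rot: [3.141, -0.001, 0.905]
force: [0.3, -0.0, -0.6]
grip_width: 0.773
```

```bash
python3 -c "
from h import *
shot('wrist','w3')"
```

```text
6.0 [0.5685 0.2837 0.0888] [ 3.1412e+00 -5.0000e-04  9.0530e-01] [ 0.3 -0.  -0.6] [ 0.28  0.57  1.57 -0.    1.    0.94] 0.773
```

View pics/w3.png

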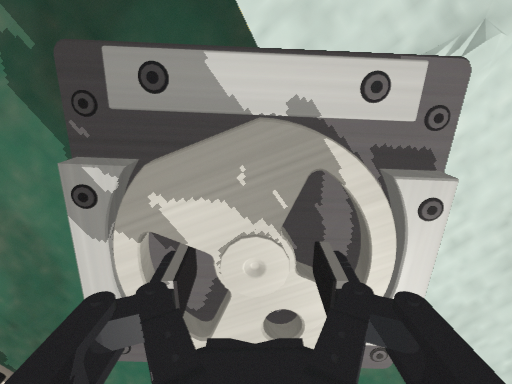

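Emit:
servo_tool --pt "0 0 0" --pt "0 0 0" --pt "0 0 0" --pt "0 0 0" --pt "0 0 0" --pt "0 0 0" --pt "0 0 0" --pt "0 0 0" --spin '[0.06,0.06,0.06,0.06,0.06,0.04,0.02,0]'

```text
clock: 7.05
position: [0.5684, 0.2837, 0.0885]
ee_rot: [3.142, -0.0, 0.546]
force: [-0.1, 0.2, 0.5]
grip_width: 0.772
```

```bash
python3 -c "
from h import *
shot('wrist','w4')"
```

```text
7.05 [0.5684 0.2837 0.0885] [ 3.1415e+00 -3.0000e-04  5.4570e-01] [-0.1  0.2  0.5] [0.28 0.57 1.57 0.   1.   1.3 ] 0.772
```

View pics/w4.png

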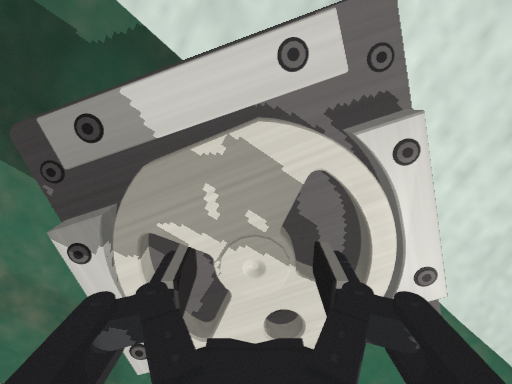

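Run:
```python
from h import *
p,d,*cam=load('w4.npz')
a=atz(150,163,.032,*cam);b=atz(256,118.5,.032,*cam)
e=b-a;print('flat',np.hypot(*e[:2]),np.degrees(np.arctan2(e[1],e[0]))+90)
a=atz(254.5,268,.036,*cam);b=atz(286,325,.032,*cam);e=a-b;print(a,b,np.hypot(*e[:2]),np.degrees(np.arctan2(e[1],e[0])))
a=atz(62,169,.038,*cam);b=atz(348,71,.038,*cam);e=b-a;print('bar',np.hypot(*e[:2]),np.degrees(np.arctan2(e[1],e[0]))+90)
c=p[60:330,90:420];cv2.imwrite('pics/w4z.png',cv2.resize(c,None,fx=2.2,fy=2.2,interpolation=cv2.INTER_CUBIC))
```

```text
flat 0.05331472997423552 53.426681525642856
[0.56869038 0.28345469 0.036     ] [0.54287338 0.2464138  0.032     ] 0.045150249298185965 55.124030937687344
bar 0.12990798730928763 49.34621846624278
```

View pics/w4z.png

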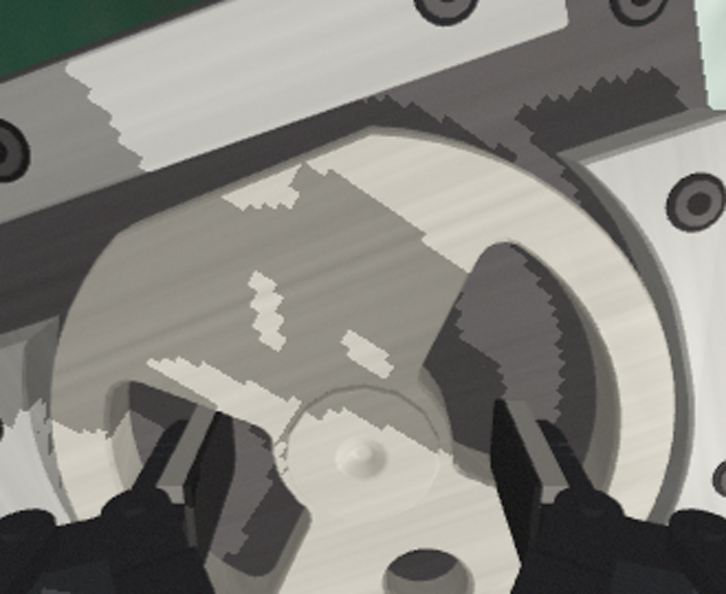

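Emit:
servo_tool --pt "0 0 0" --pt "0 0 0" --pt "0 0 0" --pt "0 0 0" --spin '[0.03,0.03,0.018,0]'

```text
clock: 7.6
position: [0.5683, 0.2837, 0.0883]
ee_rot: [-3.142, 0.0, 0.467]
force: [-0.8, -0.5, -0.3]
grip_width: 0.78
```

Run:
```python
from h import *
p,d,*cam=shot('wrist','w5')
c=p[60:330,90:420];cv2.imwrite('pics/w5z.png',cv2.resize(c,None,fx=2.2,fy=2.2,interpolation=cv2.INTER_CUBIC))
```

```text
7.6 [0.5683 0.2837 0.0883] [-3.1415e+00  1.0000e-04  4.6650e-01] [-0.8 -0.5 -0.3] [0.28 0.57 1.57 0.   1.   1.38] 0.78
```

View pics/w5z.png

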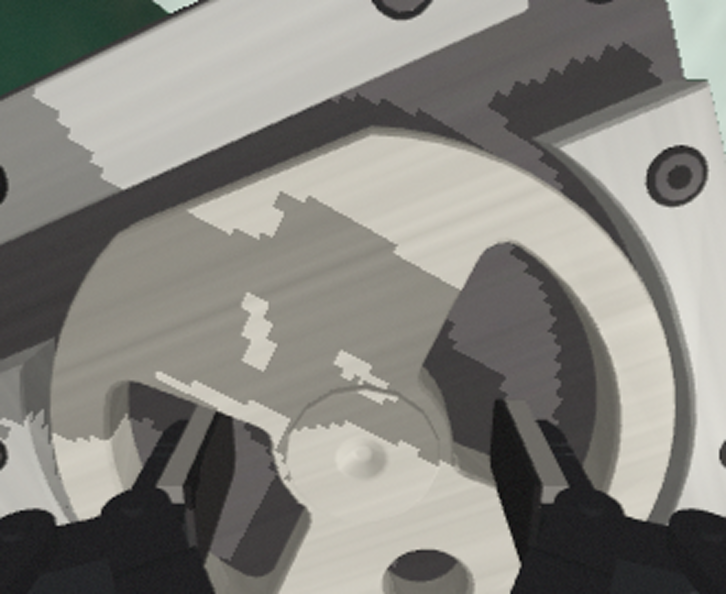

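Emit:
servo_tool --pt "0 0 0" --pt "0 0 0" --pt "0 0 0" --pt "0 0 0" --pt "4 0 0" --pt "4 0 0" --pt "4 0 0" --pt "2 0 0" --pt "0 0 0" --spin '[-0.1,-0.1,-0.1,-0.099,0,0,0,0,0]'

```text
clock: 8.78
position: [0.5775, 0.2945, 0.0884]
ee_rot: [3.142, -0.0, 0.866]
force: [-0.2, 0.4, 0.7]
grip_width: 0.773
```

Emit:
servo_tool --pt "1.5 0 0" --pt "1.5 0 0" --pt "1.5 0 0" --pt "1.5 0 0" --pt "0 0 0" --spin '[0,0,0,0,0]'

```text
clock: 9.4
position: [0.5813, 0.299, 0.0884]
ee_rot: [-3.142, -0.0, 0.866]
force: [0.2, -1.1, 0.7]
grip_width: 0.769
```

Run:
```python
from h import *
p,d,*cam=shot('wrist','w6')
```

```text
9.4 [0.5813 0.299  0.0884] [-3.1416e+00 -1.0000e-04  8.6580e-01] [ 0.2 -1.1  0.7] [0.29 0.6  1.52 0.   1.02 1.  ] 0.769
```

View pics/w6.png

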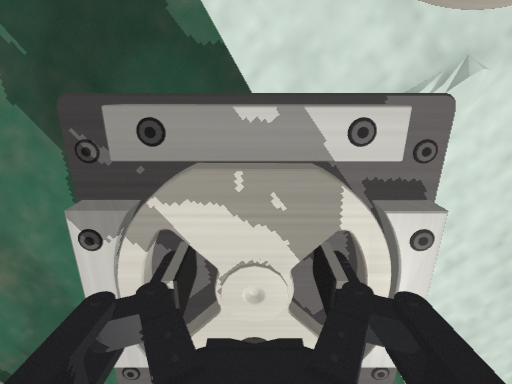

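Emit:
servo_tool --pt "1 0 0" --pt "1 0 0" --pt "0 0 0" --spin '[0,0,0]'

```text
clock: 9.82
position: [0.5826, 0.3005, 0.0884]
ee_rot: [3.142, -0.0, 0.866]
force: [-0.5, -0.1, 0.3]
grip_width: 0.772
```

Emit:
servo_tool --pt "0.7 0 0" --pt "0.7 0 0" --pt "0 0 0" --spin '[0,0,0]'

```text
clock: 10.2
position: [0.5835, 0.3016, 0.0884]
ee_rot: [3.142, -0.0, 0.866]
force: [-1.0, 0.8, 0.2]
grip_width: 0.775
```

Emit:
servo_tool --pt "0.5 0 0" --pt "0.5 0 0" --pt "0 0 0" --spin '[0,0,0]'

```text
clock: 10.58
position: [0.5842, 0.3023, 0.0884]
ee_rot: [-3.142, -0.0, 0.866]
force: [-0.2, -0.8, 0.8]
grip_width: 0.771
```

Run:
```python
from h import *
p,d,*cam=shot('wrist','w7')
c=p[90:310,100:410];cv2.imwrite('pics/w7z.png',cv2.resize(c,None,fx=2.5,fy=2.5,interpolation=cv2.INTER_CUBIC))
```

```text
10.575 [0.5842 0.3023 0.0884] [-3.1416 -0.      0.8657] [-0.2 -0.8  0.8] [0.3  0.61 1.5  0.   1.03 1.  ] 0.771
```

View pics/w7z.png

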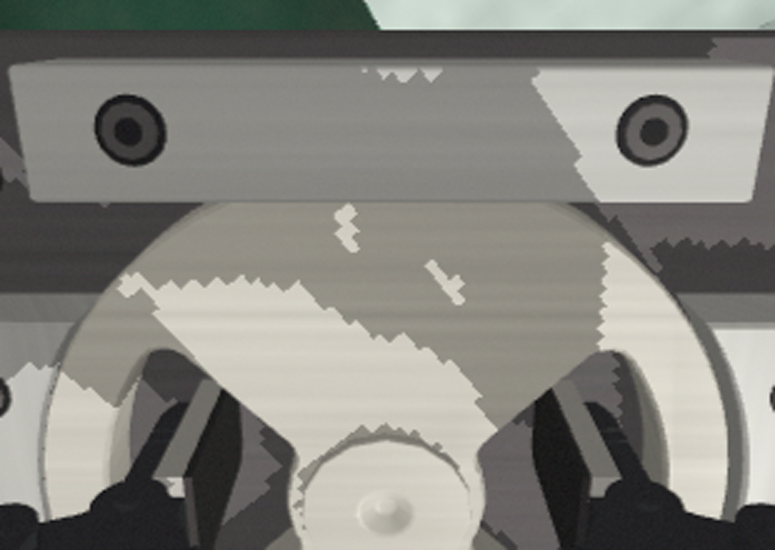

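Emit:
servo_tool --pt "0.5 0 0" --pt "0 0 0" --spin '[0,0]'

```text
clock: 10.88
position: [0.5845, 0.3026, 0.0883]
ee_rot: [-3.142, 0.0, 0.866]
force: [-0.0, -0.0, -0.9]
grip_width: 0.773
```

Emit:
servo_tool --pt "0.5 0 0" --pt "0 0 0" --spin '[0,0]'

```text
clock: 11.12
position: [0.5847, 0.3029, 0.0884]
ee_rot: [-3.142, 0.0, 0.866]
force: [-1.0, -0.9, 0.5]
grip_width: 0.773
```

Emit:
servo_tool --pt "0.5 0 0" --pt "0 0 0" --spin '[0,0]'

```text
clock: 11.38
position: [0.5849, 0.3032, 0.0883]
ee_rot: [-3.141, 0.001, 0.866]
force: [-2.1, -2.3, 1.1]
grip_width: 0.777
```

Emit:
servo_tool --pt "0.4 0 0" --pt "0 0 0" --spin '[0,0]'

```text
clock: 11.62
position: [0.585, 0.3032, 0.0882]
ee_rot: [-3.141, 0.001, 0.866]
force: [-3.2, -4.5, 2.1]
grip_width: 0.774
```

Emit:
servo_tool --pt "0.4 0 0" --pt "0 0 0" --spin '[0,0]'

```text
clock: 11.88
position: [0.585, 0.3034, 0.0881]
ee_rot: [-3.141, 0.002, 0.866]
force: [-3.5, -5.4, 2.5]
grip_width: 0.77
```

Emit:
servo_tool --pt "0.5 0 0" --pt "0.4 0 0" --pt "0 0 0" --spin '[0,0,0]'

```text
clock: 12.25
position: [0.5852, 0.3036, 0.088]
ee_rot: [-3.141, 0.004, 0.866]
force: [-5.4, -7.3, 3.3]
grip_width: 0.772
```

Emit:
servo_tool --pt "0.4 0 0" --pt "0 0 0" --pt "0 0 0" --pt "0 0 0" --pt "0 0 0" --pt "0 0 0" --pt "0 0 0" --pt "0 0 0" --spin '[0,0,0,0,0,0,0,0]'

```text
clock: 13.25
position: [0.5853, 0.3036, 0.0879]
ee_rot: [-3.141, 0.005, 0.866]
force: [-5.8, -7.8, 4.7]
grip_width: 0.773
```

Emit:
servo_tool --pt "-1 0 0" --pt "-2 0 0" --pt "-4 0 0" --pt "-5 0 0" --pt "0 0 0" --pt "0 0 -10" --pt "0 0 -20" --pt "0 0 -40" --pt "0 0 -50" --pt "-10 0 -30" --pt "0 0 0" --pt "0 0 0" --spin '[0,0,0,0,0,0,0,0,0,0,0,0]'

```text
clock: 14.75
position: [0.572, 0.2883, 0.2387]
ee_rot: [3.141, -0.0, 0.866]
force: [0.2, -0.3, -0.0]
grip_width: 0.774
```

Run:
```python
from h import *
p,d,*cam=shot('wrist','w8')
```

```text
14.75 [0.572  0.2883 0.2387] [ 3.1415e+00 -3.0000e-04  8.6580e-01] [ 0.2 -0.3 -0. ] [0.28 0.38 1.49 0.   1.27 0.99] 0.774
```

View pics/w8.png

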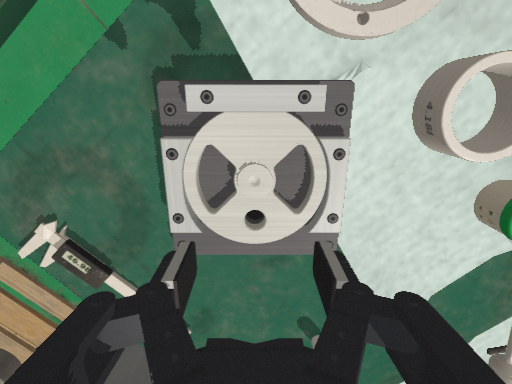

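Run:
```python
from h import *
p,d,*cam=load('w8.npz')
c=p[195:240,230:280];cv2.imwrite('pics/w8h.png',cv2.resize(c,None,fx=12,fy=12,interpolation=cv2.INTER_CUBIC))
c=p[70:260,150:360];cv2.imwrite('pics/w8z.png',cv2.resize(c,None,fx=3,fy=3,interpolation=cv2.INTER_CUBIC))
```

```text
(no output)
```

View pics/w8h.png

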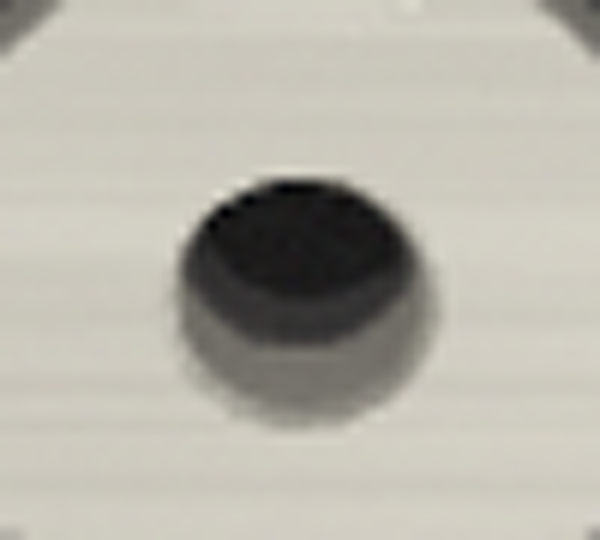

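View pics/w8z.png

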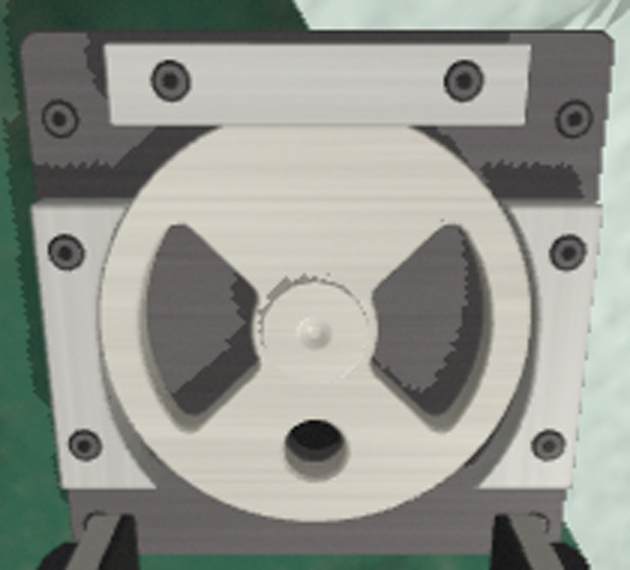

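Run:
```python
from h import *
p,d,*cam=load('w8.npz')
H=atz(255.2,219.7,.032,*cam);print(H, 'hub',atz(150+(314+.5)/3-.5,70+(331.5)/3-.5,.036,*cam))
T=np.array([.572,.2883,.2387]);print(Rt([np.pi,0,.8658]).T@(H-T))
plan([.5102,.0724,.2487],6)
```

```text
[0.54466354 0.25448393 0.032     ] hub [0.57400718 0.29045189 0.036     ]
[-0.04346966  0.00109403  0.2067    ]
from [0.5717 0.2882 0.2376] 0.8659
[[-34.0, 15.5, -1.8], [-34.0, 15.5, -1.8], [-34.0, 15.5, -1.8], [-34.0, 15.5, -1.8], [-34.0, 15.5, -1.8], [-34.0, 15.5, -1.8]]
[np.float64(-0.0), np.float64(-0.0), np.float64(-0.0), np.float64(-0.0), np.float64(-0.0), np.float64(-0.0)]
```

Emit:
servo_tool --pt "-34 15.5 -1.8" --pt "-34 15.5 -1.8" --pt "-34 15.5 -1.8" --pt "-34 15.5 -1.8" --pt "-34 15.5 -1.8" --pt "-34 15.5 -1.8" --pt "0 0 0" --pt "0 0 0" --spin '[0,0,0,0,0,0,0,0]' --jaw 60

```text
clock: 15.8
position: [0.5107, 0.0729, 0.2484]
ee_rot: [-3.14, 0.0, 0.865]
force: [0.4, -0.0, 0.4]
grip_width: 0.704
```

Run:
```python
from h import *
p,d,*cam=shot('wrist','w9')
c=p[190:250,220:290];cv2.imwrite('pics/w9h.png',cv2.resize(c,None,fx=10,fy=10,interpolation=cv2.INTER_CUBIC))
```

```text
15.8 [0.5107 0.0729 0.2484] [-3.1402e+00  5.0000e-04  8.6530e-01] [ 0.4 -0.   0.4] [-0.09  0.11  1.81  0.    1.23  0.62] 0.704
```

View pics/w9h.png

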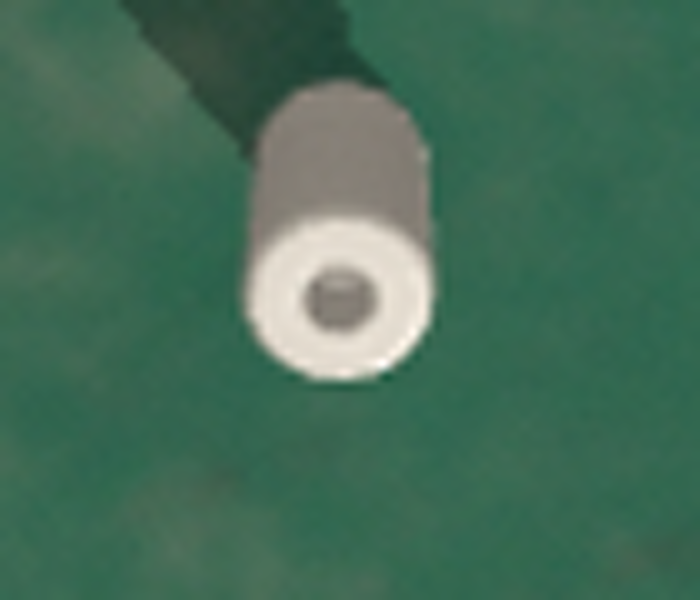

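View pics/w9.png

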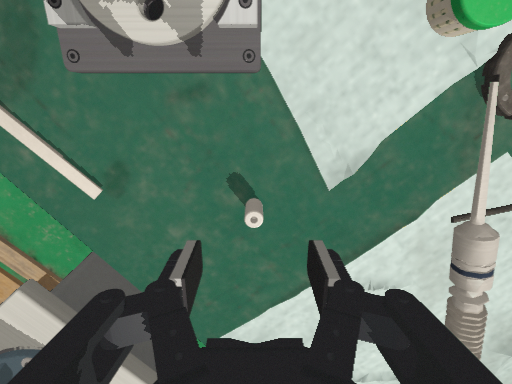

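Run:
```python
from h import *
p,d,*cam=load('w9.npz')
H=atz(253.5,219.4,.042,*cam);print(H)
T=np.array([.5107,.0729,.2484]);v=Rt([np.pi,0,.8653]).T@(H-T);print(v)
plan([H[0],H[1],.135],8,.8658)
```

```text
[0.48182667 0.04077619 0.042     ]
[-0.04317733 -0.00115152  0.2064    ]
from [0.5108 0.0732 0.2485] 0.8662
[[-5.4, -0.1, 14.2], [-5.4, -0.1, 14.2], [-5.4, -0.1, 14.2], [-5.4, -0.1, 14.2], [-5.4, -0.1, 14.2], [-5.4, -0.1, 14.2], [-5.4, -0.1, 14.2], [-5.4, -0.1, 14.2]]
[np.float64(0.0), np.float64(0.0), np.float64(0.0), np.float64(0.0), np.float64(0.0), np.float64(0.0), np.float64(0.0), np.float64(0.0)]
```

Emit:
servo_tool --pt "-7 -0.2 18" --pt "-7 -0.2 18" --pt "-7 -0.2 18" --pt "-7 -0.2 18" --pt "-7 -0.2 18" --pt "-8.2 -0.1 18" --pt "0 0 18" --pt "0 0 12" --pt "0 0 8.4" --pt "0 0 0" --pt "0 0 0" --spin '[0,0,0,0,0,0,0,0,0,0,0]' --jaw 40

```text
clock: 17.23
position: [0.4825, 0.0405, 0.1032]
ee_rot: [3.141, -0.0, 0.866]
force: [-0.9, 0.2, -0.7]
grip_width: 0.47
```

Run:
```python
from h import *
p,d,*cam=shot('wrist','w10')
```

```text
17.225 [0.4825 0.0405 0.1032] [ 3.1409e+00 -5.0000e-04  8.6600e-01] [-0.9  0.2 -0.7] [-0.16  0.27  1.97  0.    0.9   0.54] 0.47
```

View pics/w10.png

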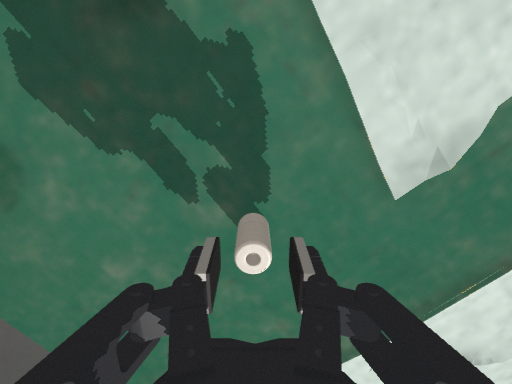

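Emit:
servo_tool --pt "0 0 0" --pt "0 0 0" --pt "0 0 0" --pt "0 0 0" --pt "0 0 0" --pt "0 0 0" --spin '[0,0,0,0,0,0]' --jaw 10 --squeeze 45

```text
clock: 18.02
position: [0.4824, 0.0404, 0.1034]
ee_rot: [3.141, -0.001, 0.866]
force: [-2.3, 0.8, 6.0]
grip_width: 0.214
```

Run:
```python
from h import *
p,d,*cam=shot('wrist','w11')
```

```text
18.025 [0.4824 0.0404 0.1034] [ 3.1408e+00 -6.0000e-04  8.6570e-01] [-2.3  0.8  6. ] [-0.16  0.27  1.97  0.    0.9   0.54] 0.214
```

View pics/w11.png

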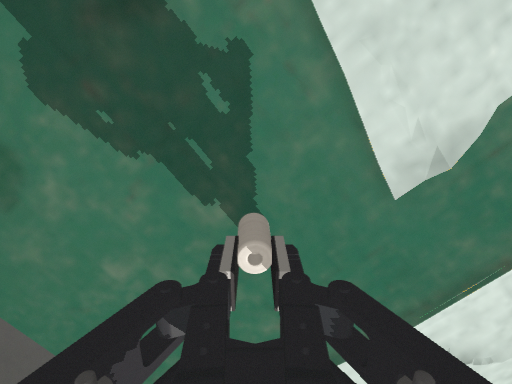

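Run:
```python
from h import *
p,d,*cam=load('w11.npz')
RT=Rt([3.1408,-.0006,.8657]);T=np.array([.4824,.0404,.1034])
f=lambda *v:pj(T+RT@np.array(v)/1000,*cam).round(1)
print('pin top ctr',f(0,0,61.4),'bottom',f(0,0,103.4))
for x in(-11,11):
  for z in(50,60,73):print(x,z,f(x,-10.5,z),f(x,10.5,z))
c=p[200:320,190:320];cv2.imwrite('pics/w11z.png',cv2.resize(c,None,fx=5,fy=5,interpolation=cv2.INTER_CUBIC))
print(atz(254.5,258.5,.042,*cam), RT.T@(atz(254.5,258.5,.042,*cam)-T))
```

```text
pin top ctr [254.1 258.6] bottom [254.2 225. ]
-11 50 [233.9 289. ] [274.2 289. ]
-11 60 [235.2 277.2] [273.  277.2]
-11 73 [236.6 263.8] [271.6 263.8]
11 50 [232.9 252.1] [275.3 252.1]
11 60 [234.3 242. ] [273.9 242.1]
11 73 [235.8 230.8] [272.4 230.8]
[0.48266338 0.040309   0.042     ] [6.45568055e-05 2.10881134e-04 6.14002362e-02]
```

View pics/w11z.png

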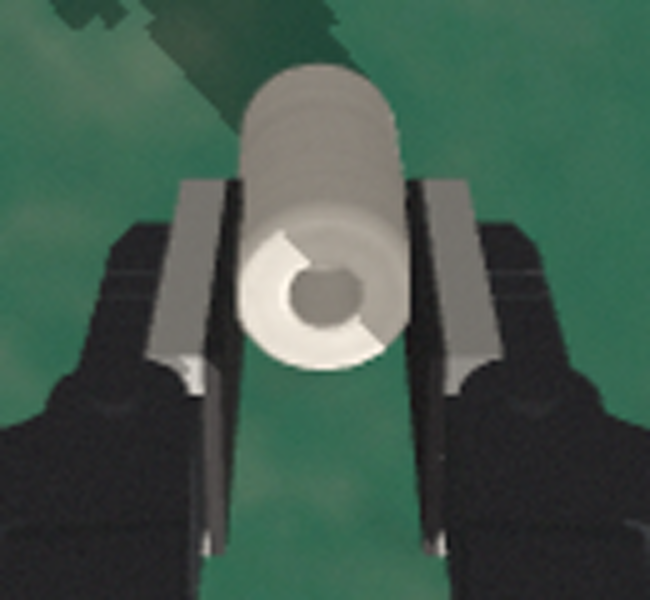

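Run:
```python
from h import *
plan([.5447,.2547,.1034],8,.8658)
```

```text
from [0.4824 0.0404 0.1034] 0.8658
[[25.4, -11.4, -0.0], [25.4, -11.4, -0.0], [25.4, -11.4, -0.0], [25.4, -11.4, -0.0], [25.4, -11.4, -0.0], [25.4, -11.4, -0.0], [25.4, -11.4, -0.0], [25.4, -11.4, -0.0]]
[np.float64(-0.0), np.float64(-0.0), np.float64(-0.0), np.float64(-0.0), np.float64(-0.0), np.float64(-0.0), np.float64(-0.0), np.float64(-0.0)]
```

Emit:
servo_tool --pt "0 0 -10" --pt "0 0 -30" --pt "0 0 -40" --pt "25.4 -11.4 0" --pt "25.4 -11.4 0" --pt "25.4 -11.4 0" --pt "25.4 -11.4 0" --pt "25.4 -11.4 0" --pt "25.4 -11.4 0" --pt "25.4 -11.4 0" --pt "25.4 -11.4 0" --pt "0 0 0" --spin '[0,0,0,0,0,0,0,0,0,0,0,0]'

```text
clock: 19.58
position: [0.5442, 0.2557, 0.183]
ee_rot: [3.142, -0.0, 0.868]
force: [-0.3, 0.3, -2.1]
grip_width: 0.221
```

Emit:
servo_tool --pt "0 0 15" --pt "0 0 15" --pt "0 0 5" --pt "0 0 0" --pt "0 0 0" --spin '[0,0,0,0,0]'

```text
clock: 20.2
position: [0.5446, 0.2541, 0.1481]
ee_rot: [3.141, -0.0, 0.865]
force: [-0.4, 0.4, -0.6]
grip_width: 0.216
```

Run:
```python
from h import *
p,d,*cam=shot('wrist','w12')
c=p[130:330,140:370];cv2.imwrite('pics/w12z.png',cv2.resize(c,None,fx=3,fy=3,interpolation=cv2.INTER_CUBIC))
p,d,*cam=shot('top','t12')
c=p[130:250,90:280];cv2.imwrite('pics/t12z.png',cv2.resize(c,None,fx=4.2,fy=4.2,interpolation=cv2.INTER_CUBIC))
```

```text
20.2 [0.5446 0.2541 0.1481] [ 3.1412e+00 -5.0000e-04  8.6550e-01] [-0.4  0.4 -0.6] [ 0.24  0.42  1.65 -0.    1.07  0.94] 0.216
20.25 [0.5446 0.2543 0.1483] [ 3.141e+00 -8.000e-04  8.657e-01] [ 0.4  0.1 -1. ] [ 0.24  0.42  1.65 -0.    1.07  0.94] 0.219
```

View pics/w12z.png

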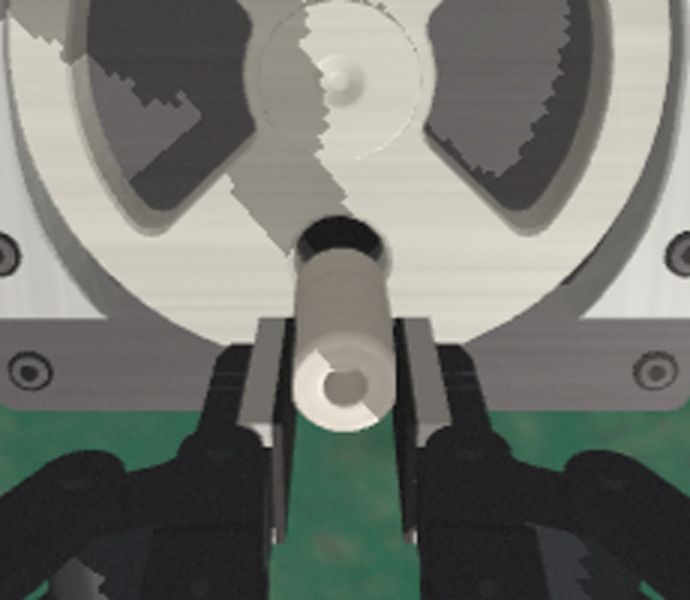

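View pics/t12z.png

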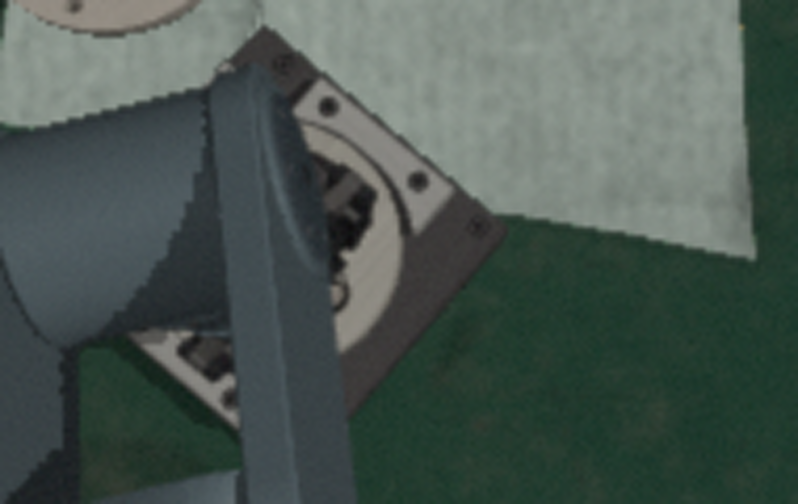

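Run:
```python
from h import *
p,d,*cam=load('w12.npz')
RT=Rt([3.1412,-.0005,.8655]);T=np.array([.5446,.2541,.1481])
g=lambda u,v,z:(RT.T@(atz(u,v,z,*cam)-T)*1000).round(2)
q=lambda a,b:(140+(a+.5)/3-.5,130+(b+.5)/3-.5)
print('hole far edge',g(*q(342,215),.032)); print('hole sides',g(*q(296,262),.032),g(*q(390,262),.032))
print('pin bot far',g(*q(342,250),.0448),'pin bot sides',g(*q(298,280),.0448),g(*q(387,280),.0448))
print('pin top near',g(*q(345,431),.0868),'top ctr',g(*q(345,386),.0868))
print('hub',g(*q(338,84),.036))
```

```text
hole far edge [ 12.59  -0.47 116.11]
hole sides [  0.3  -11.72 116.1 ] [  0.3   11.26 116.1 ]
pin bot far [  9.01  -0.44 103.3 ] pin bot sides [  1.53 -10.54 103.3 ] [  1.53   9.88 103.3 ]
pin top near [-9.44  0.21 61.3 ] top ctr [ 0.21  0.21 61.3 ]
hub [ 45.27  -1.33 112.12]
```

Emit:
servo_tool --pt "0.7 0 0" --pt "0 0 5" --pt "0 0 4" --pt "0 0 2" --pt "0 0 0" --pt "0 0 0" --spin '[0,0,0,0,0,0]'

```text
clock: 21.05
position: [0.5447, 0.2548, 0.1368]
ee_rot: [3.142, -0.0, 0.866]
force: [-0.8, 0.2, -1.0]
grip_width: 0.219
```

Run:
```python
from h import *
p,d,*cam=shot('wrist','w13')
c=p[160:330,170:340];cv2.imwrite('pics/w13z.png',cv2.resize(c,None,fx=3.5,fy=3.5,interpolation=cv2.INTER_CUBIC))
```

```text
21.05 [0.5447 0.2548 0.1368] [ 3.1415e+00 -1.0000e-04  8.6580e-01] [-0.8  0.2 -1. ] [ 0.24  0.43  1.65 -0.    1.06  0.95] 0.219
```

View pics/w13z.png

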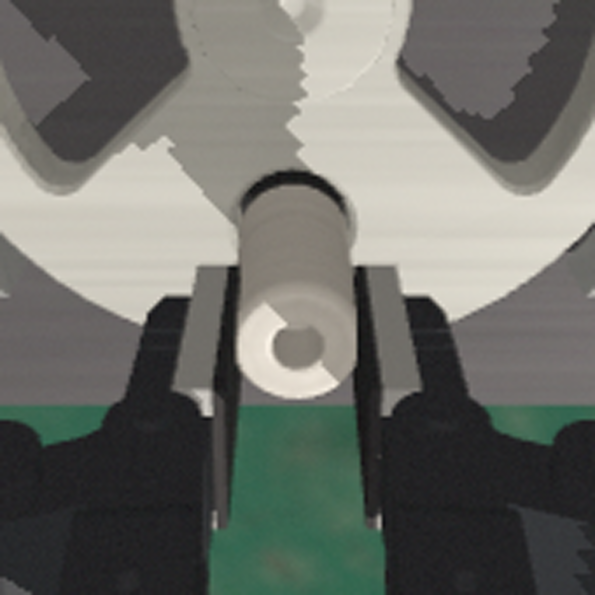

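Emit:
servo_tool --pt "0 0 1.5" --pt "0 0 1.5" --pt "0 0 1" --pt "0 0 0" --spin '[0,0,0,0]'

```text
clock: 21.6
position: [0.5446, 0.2548, 0.1326]
ee_rot: [-3.141, 0.0, 0.866]
force: [0.4, 0.0, -1.2]
grip_width: 0.219
```

Emit:
servo_tool --pt "0 0 1.5" --pt "0 0 1.5" --pt "0 0 0" --spin '[0,0,0]'

```text
clock: 21.98
position: [0.5446, 0.2548, 0.1296]
ee_rot: [-3.141, 0.0, 0.866]
force: [0.4, -0.7, -0.0]
grip_width: 0.219
```

Emit:
servo_tool --pt "0 0 2" --pt "0 0 2" --pt "0 0 2" --pt "0 0 1.5" --pt "0 0 0" --spin '[0,0,0,0,0]'

```text
clock: 22.6
position: [0.5446, 0.2548, 0.1221]
ee_rot: [-3.141, 0.0, 0.866]
force: [-0.3, 0.4, -0.4]
grip_width: 0.217
```

Emit:
servo_tool --pt "0 0 1.5" --pt "0 0 1.5" --pt "0 0 1" --pt "0 0 0" --spin '[0,0,0,0]'

```text
clock: 23.1
position: [0.5446, 0.2548, 0.1181]
ee_rot: [-3.141, 0.0, 0.866]
force: [0.1, 0.5, -0.7]
grip_width: 0.218
```

Passing into the nest hole cleanly (pin bottom ≈ 15 mm). Continue down.

Emit:
servo_tool --pt "0 0 1.5" --pt "0 0 1.5" --pt "0 0 1.5" --pt "0 0 0" --spin '[0,0,0,0]'

```text
clock: 23.6
position: [0.5445, 0.2548, 0.1136]
ee_rot: [-3.141, 0.0, 0.866]
force: [0.5, 0.1, -1.5]
grip_width: 0.22
```

Emit:
servo_tool --pt "0 0 1" --pt "0 0 1" --pt "0 0 1" --pt "0 0 0" --spin '[0,0,0,0]'

```text
clock: 24.1
position: [0.5446, 0.2548, 0.1107]
ee_rot: [-3.141, 0.0, 0.866]
force: [-0.3, -0.2, -0.1]
grip_width: 0.215
```

Emit:
servo_tool --pt "0 0 0.5" --pt "0 0 0.5" --pt "0 0 0" --spin '[0,0,0]'

```text
clock: 24.48
position: [0.5447, 0.2548, 0.1098]
ee_rot: [-3.142, 0.0, 0.866]
force: [-0.9, 0.3, -0.8]
grip_width: 0.215
```

Emit:
servo_tool --pt "0 0 0.5" --pt "0 0 0" --spin '[0,0]'

```text
clock: 24.72
position: [0.5448, 0.2549, 0.1095]
ee_rot: [3.141, -0.0, 0.866]
force: [0.2, 0.3, 0.2]
grip_width: 0.221
```

Emit:
servo_tool --pt "0 0 0.5" --pt "0 0 0" --spin '[0,0]'

```text
clock: 24.98
position: [0.545, 0.255, 0.1095]
ee_rot: [3.141, -0.001, 0.866]
force: [-1.9, -0.0, 5.2]
grip_width: 0.216
```

Emit:
servo_tool --pt "0 0 0.5" --pt "0 0 0" --spin '[0,0]'

```text
clock: 25.22
position: [0.5451, 0.2551, 0.1094]
ee_rot: [3.141, -0.001, 0.866]
force: [-2.2, -0.7, 8.3]
grip_width: 0.22
```

Emit:
servo_tool --pt "0 0 -0.5" --pt "0 0 0" --pt "0 0 0" --pt "0 0 0" --pt "0 0 0" --pt "0 0 0" --spin '[0,0,0,0,0,0]' --jaw 45

```text
clock: 25.98
position: [0.5447, 0.2548, 0.1087]
ee_rot: [-3.142, 0.0, 0.866]
force: [-0.2, -0.0, 0.9]
grip_width: 0.525
```

Emit:
servo_tool --pt "0 0 -5" --pt "0 0 -10" --pt "0 0 -25" --pt "0 0 -40" --pt "20 0 -50" --pt "20 0 0" --pt "0 0 0" --pt "0 0 0" --spin '[0,0,0,0,0,0,0,0]'

```text
clock: 26.98
position: [0.5697, 0.2848, 0.238]
ee_rot: [-3.141, 0.002, 0.866]
force: [-0.2, -0.6, 0.0]
grip_width: 0.523
```

Run:
```python
from h import *
p,d,*cam=shot('wrist','w14')
c=p[60:300,120:400];cv2.imwrite('pics/w14z.png',cv2.resize(c,None,fx=2.5,fy=2.5,interpolation=cv2.INTER_CUBIC))
```

```text
26.975 [0.5697 0.2848 0.238 ] [-3.1406e+00  1.8000e-03  8.6590e-01] [-0.2 -0.6  0. ] [ 0.28  0.38  1.5  -0.    1.27  0.98] 0.523
```

View pics/w14z.png

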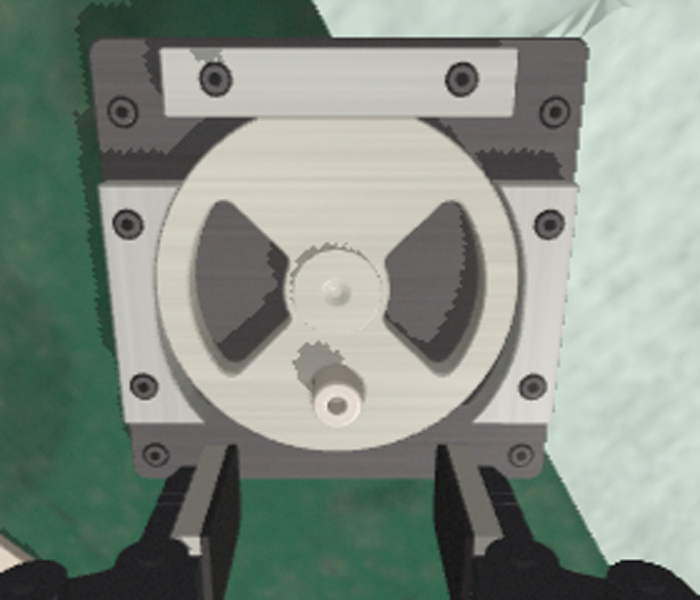

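Run:
```python
from h import *
for f,hub in(('w8',(254.5,180.2)),('w14',(120+(336.5)/2.5-.5,60+(291.5)/2.5-.5))):
    p,d,*cam=load(f+'.npz'); R,t,K=cam
    th=.8657;n=np.array([np.cos(th),np.sin(th)])
    print(f,'hub',atz(*hub,.036,*cam))
    if f=='w14':
        h=atz(*hub,.036,*cam)
        for a in(220,450):
            b=atz(120+(a+.5)/2.5-.5,60+116.5/2.5-.5,.038,*cam);print('bar dist',(b-h)[:2]@n)
        for (a,b) in((326,406),(348,406),(337,415),(337,394),(336,340),(400,400)):
            u,v=int(120+a/2.5),int(60+b/2.5);z=d[v,u];c=np.array([(u-K[2])/K[0]*z,(v-K[3])/K[1]*z,z]);print('pt',a,b,(R.T@(c-t)).round(4))
        print('pin axis top',atz(120+337.5/2.5-.5,60+405/2.5-.5,.048,*cam))
```

```text
w8 hub [0.57399894 0.29017846 0.036     ]
w14 hub [0.57387481 0.29026674 0.036     ]
bar dist 0.06810018170640539
bar dist 0.06815023765860738
pt 326 406 [0.5411 0.2582 0.048 ]
pt 348 406 [0.5484 0.2525 0.0488]
pt 337 415 [0.5415 0.2523 0.0487]
pt 337 394 [0.5481 0.26   0.0487]
pt 336 340 [0.5592 0.2732 0.0332]
pt 400 400 [0.5627 0.2337 0.0332]
pin axis top [0.54496271 0.25560339 0.048     ]
```

Emit:
servo_tool --pt "-40 30 -20" --pt "-40 50 -20" --pt "-40 50 0" --pt "-40 50 0" --pt "0 50 0" --pt "0 50 0" --pt "0 40 0" --pt "0 0 0" --pt "0 0 0" --pt "0 0 0" --spin '[0,0,0,0,0,0,0,0,0,0]'

```text
clock: 28.28
position: [0.7084, -0.0357, 0.2773]
ee_rot: [-3.141, 0.0, 0.867]
force: [0.3, -0.4, 1.3]
grip_width: 0.524
```

Run:
```python
from h import *
p,d,*cam=shot('top','t15')
c=p[90:300,70:290];cv2.imwrite('pics/t15z.png',cv2.resize(c,None,fx=2.8,fy=2.8,interpolation=cv2.INTER_CUBIC))
c=p[130:250,90:220];cv2.imwrite('pics/t15y.png',cv2.resize(c,None,fx=5,fy=5,interpolation=cv2.INTER_CUBIC))
```

```text
28.275 [ 0.7084 -0.0357  0.2773] [-3.1407e+00  3.0000e-04  8.6680e-01] [ 0.3 -0.4  1.3] [-0.22  0.5   1.25  0.    1.39  0.49] 0.524
```

View pics/t15y.png

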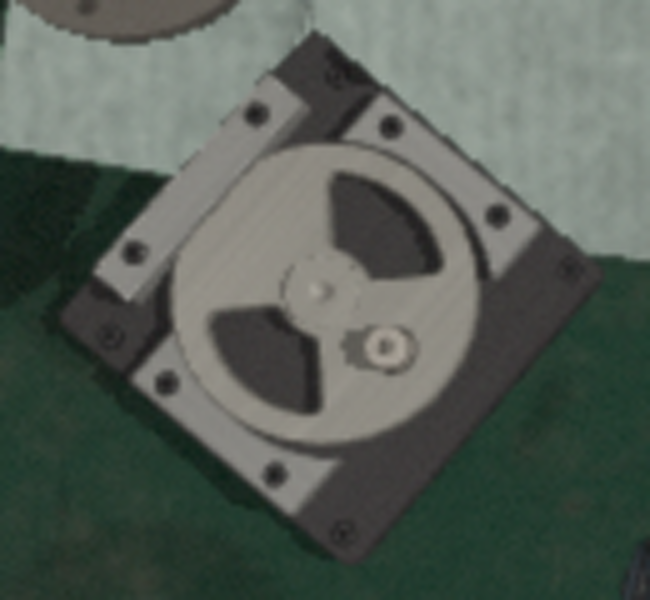

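View pics/t15.png

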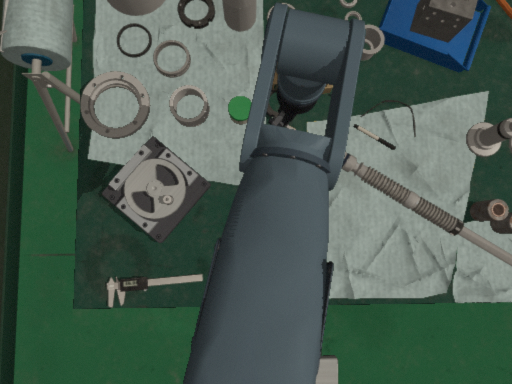

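```bash
python3 -c "
from bench import *
o=get_obs();print(o['force'],o['qd'].round(3));print(close_job())"
```

```text
[0.43488413 0.14201565 0.04933499] [-0.    -0.    -0.008 -0.003  0.     0.   ]
the job is handed in; nothing more can be done
None
```

The job is handed in at about 28 s of the 72 s allowed. The plate's flat lies on the alignment bar and the dowel pin stands fully in its hole.

- **Turning:** with the two open fingertips in the kidney windows, I turned the plate about 43° in the nest without lifting it.
- **Pressing home:** I pushed the flat onto the bar and held it for about 1 s, with roughly 9.7 N on the wrist sensor. That reading includes the small friction of the plate on the nest.
- **Pin:** I gripped the pin near its top and lowered it through the plate with no side load I could see. It touched bottom at the expected height with about 8 N, and I let go.

**Last checks:**
- The final top view shows no gap between flat and bar, the pin upright, and the calliper, grease pot, marker and (as far as visible) hex key in place. The arm covers part of that view.
- The pin top measured 48.0–48.8 mm above the bench, against 48 mm wanted.
- The hub did not move measurably while the pin went in.
- The hub-to-bar distance read 68.1 mm instead of 69 mm, which is within the 2 mm camera error.
- With the arm clear, the wrist force was near zero.
- One reading disagreed: the gripper showed about 18.5 mm while holding the 21 mm pin. I think the fingers tilted slightly because the grip was near their tips. It did not affect the fit.

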